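# Reassemble a filter housing

## Robot

A 7-joint arm with a two-finger parallel gripper is mounted at the origin on a cart in front of the work surface, level with it; the furniture and walls round the work are solid. World frame = base frame: x ahead of the robot, y to its left, z up, the work surface at z = 0. Lengths are in m, angles in rad, forces in N, time in s.
With the tool pointing down it reaches from about 0.4 to 0.85 m from the base axis. Payload 4.5 kg.
Tool frame: the origin (TCP) lies on the centre line of the jaws, within the pads' length; the fingertips stand 8 mm ahead of it and the grasp point (between the pads) lies 11 mm behind it; z points along the fingers, x is the direction in which the jaws open and shut, and the axes are right-handed (so a half turn about z gives the same grasp; the last joint's range is limited). The gripper opens to 88 mm and grips with 3 to 60 N. Pads are 18 mm wide; open, the fingers measure 123 mm over their backs; the gripper's body (75 mm by 187 mm) begins 45 mm behind the grasp point.
Start: joints at [1.336, 0.689, -0.195, 1.565, 0.157, 0.902, -0.215], TCP at [0.166, -0.603, 0.247] pointing down, gripper open.
Joint ranges: [-3.01, 3.01], [-0.46, 2.08], [-1.47, 1.51], [0.13, 2.56], [-1, 4.14], [0.04, 2.09], [-2.66, 2.66]. Speed limits (rad/s): [2.57, 2.57, 3.14, 3.14, 3.14, 3.14, 3.14].

## Interface

Orientations are given as a unit quaternion [x, y, z, w].
In Python, from plant import r gives the robot as it stands.
- The arm moves only by the shell command python3 -m pendant 'ROWS' [FORCE]. ROWS is JSON, a list of rows, each a list of 3 entries, a list of its own where there are three numbers: the turn, a rotation vector about the tool's x, y, z in rad, then the shift along the tool's x, y, z in m, then the opening, from 0 (shut) to 1 (fully open). In form: [[[wx, wy, wz], [tx, ty, tz], claw], ...]. A call has 1 to 10 rows; each row is the pose to reach, as a shift and turn from the pose commanded when the call began, along the tool's axes at that moment; what a row does not reach only later rows make up. A row lasts 1/10 s, in which the tool goes at most 50 mm and 8.59 degrees, less where a joint would pass 70% of its speed; a pose out of reach is approached as far as the arm can. A call with a gripper value outside its range is refused whole. The fingers move at their own pace and stop on an object; FORCE is the grip in N (left out, the last holds). Time passes only in rows, so rows that repeat a pose let the fingers close. It gives the time, the measured TCP pose, the force and the opening at its end, in the units of the state.
- r.get_state(): the state, without advancing time (a new reading comes with each control period).
- r.snapshot(name): name is "side" or "top" or "wrist"; returns a dict with "image" (480x640x3 uint8, red, green, blue), "mtx" (3x3 intrinsics, pixels), "R" (3x3) and "t" (3): a world point X has camera coordinates R X + t; the wrist camera has in their place "T_tool_cam" (4x4, takes a point from camera to tool coordinates, whose origin is the TCP and whose axes are the tool frame's). Camera axes: x right, y down, z forward; pixel columns grow to the right and rows downward; lengths in m; the calibration is good to about 2 mm. The wrist camera is an equidistant fisheye: a pixel r from the principal point sees the ray r / f radians off the axis. A picture is of the moment at which its call begins: read the wrist's pose just before it. There is no depth.
- r.finish_job(): hands the job in, once; it reports no verdict.
The state is a dict: "clock": time; "q": joint angles; "qd": joint speeds; "joint_torque": joint torques, N m; "tool_pos": TCP position; "eef_rot": TCP orientation; "contact_force": force on the tool from outside, world axes, zero at the start; "moment": the same for the moment, N m; "opening": opening from 0.0 (shut) to 1.0 (fully open).
Only numpy, scipy, OpenCV 4.12 (cv2) and the standard library are available. Lean on these libraries where they do the work, as an engineer would, in place of code of your own. Each camera call takes 0.05 s, during which the arm holds its last target. There are 200 camera calls.

## Task

Put the filter housing back together: lower the brittle orange-brown filter disc into the barrel without dropping it, knob up, set the green spacer on top of it, bar up, then put the black retaining ring in with its lugs through the two notches in the barrel's rim and turn it clockwise (seen from above) as far as it goes, so that it clamps the stack against the spring seat. Let go of everything, and do not knock over the vials.

Things in the scene. Friction and masses are not known exactly. Their poses are not given: they have to be found in the camera images.
- housing: Fixed filter housing: upright aluminium barrel, 100 mm outside and 82 mm inside diameter, rim 89 mm high, on a dark square flange 116 x 116 x 8 mm. Origin on the barrel's axis at the underside of the flange (on the table), z up. Two open notches in the rim, 24 mm wide, at the housing's own +x and -x sides (a red vertical stripe on the outside below each).
- housing_mouth (a point): On the barrel's axis, level with the rim (89 mm above the housing's origin). From each notch a slot (floor at 64 mm) runs clockwise, seen from above, under a ledge: its underside falls from 83 mm above the origin at 16 degrees from the notch's middle to 76 mm at 58 degrees, then runs level to a solid stop at 82 degrees. The wall anticlockwise of a notch is solid.
- seat (a joint): Spring seat in the barrel, a 72 mm steel disc that slides down: metres pressed down, 0 to 0.009. Its top is 20 mm above the housing's origin at 0; the spring takes 1 N per mm, so the weight of filter, spacer and ring presses it about 2 mm. With the ring fully turned in it stands at about 0.006.
- filter: Filter element, 70 g: orange-brown porous ceramic disc 76 mm in diameter and 10 mm thick with a bevelled lower edge, and a steel knob 12 mm in diameter upright in the middle, up to 40 mm. Origin at the centre of the underside, z along the knob.
- filter_knob (a point): Point on the axis of the filter's knob, 30 mm above the disc's underside, where to grip it.
- spacer: Green spacer, 70 g: tube 76 mm outside and 64 mm inside diameter, 44 mm tall, open below so that it stands over the filter's knob on the disc. Origin at the centre of the underside, z up. A web 12 mm wide and 6 mm thick crosses its top along the spacer's x; on it stands the grip bar.
- spacer_bar (a point): Middle of the spacer's grip bar, 52 mm above its underside. The bar is 40 mm long (along the spacer's x), 12 mm thick (y); its top is 62 mm above the underside.
- ring: Black retaining ring, 90 g: flat ring 74 mm outside, 54 mm inside diameter, 8 mm thick; two lugs 12 mm wide at its +x and -x sides, 94 mm over the lugs (red dots). Origin at the centre of the underside, z up. Set on the stack, lugs in the notches, its underside lies about 72 mm above the housing's origin; fully home, about 74 degrees clockwise, 68 mm: it sinks as it turns.
- ring_bar (a point): Middle of the ring's grip bar, which bridges the ring, 41 mm above its underside: 70 mm long along the ring's x (in line with the lugs), 12 mm thick (y), from 34 to 48 mm above the underside.
- vial_a: Glass vial with a screw cap, 24 mm in diameter, 54 mm tall, standing on the table; origin under its centre, z up. Leave standing.
- vial_b: Another such vial. Leave standing.
- vial_c: Third such vial, in front of the fixed stand with the glass column. Leave standing. The column (about 100 mm thick, 300 mm high, at x 0.71, y -0.13, with a taller rod behind it) is solid: keep the arm and gripper on the robot's side of it when crossing.
Mind the look-alikes: they are no part of the job. Several things have the shape of the spacer; the one meant has the colours described above.

How it is judged:
By the outcome, as a careful person would: the job done as asked, in the order asked, and still so for the second after the job is handed in, with the robot touching nothing.
It also fails if it takes over 72 s, if anything falls off the work surface, if the arm or the gripper's body presses on something with over 40 N, if the wrist force passes 120 N, or if a joint passes its speed limit or range.

## Working session

There is one attempt and no reset: what is moved stays moved. The work goes in short steps, Python scripts to look and compute and a shell command to move; the robot and the scene stay as the last step left them, time stands still between calls to the robot, and variables do not carry over. Pictures are saved under pics/ and viewed, about 8 in all and at most 12, crops included, and the job is handed in when it is done.

```bash
ls; mkdir -p pics
python3 - <<'E'
from plant import r
import cv2,numpy as np,pickle
s=r.get_state();print({k:np.round(v,3).tolist() for k,v in s.items()})
d={}
for n in("top","side"):
    d[n]=r.snapshot(n);cv2.imwrite(f"pics/{n}0.png",d[n]["image"][:,:,::-1])
    print(n,d[n]["mtx"],d[n]["R"],d[n]["t"])
pickle.dump(d,open("d0.pkl","wb"))
E
```

```text
pics
{'clock': 0.0, 'q': [1.336, 0.69, -0.195, 1.566, 0.157, 0.903, -0.215], 'qd': [-0.0, 0.002, -0.0, -0.001, 0.001, -0.0, 0.001], 'joint_torque': [-0.0, -52.757, -1.267, -15.343, -0.053, 0.007, 0.0], 'tool_pos': [0.166, -0.602, 0.246], 'eef_rot': [0.796, -0.606, -0.001, -0.001], 'contact_force': [-0.235, -0.208, -0.249], 'moment': [-0.031, -0.034, 0.024], 'opening': 0.995}
top [[569.46228483   0.         326.87173998]
 [  0.         569.46228483 236.87976733]
 [  0.           0.           1.        ]] [[ 0.01467575 -0.99973172  0.01791982]
 [-0.99847423 -0.01560672 -0.05296826]
 [ 0.05323372 -0.01711513 -0.9984354 ]] [-0.08601544  0.60094763  1.47135871]
side [[434.11399159   0.         319.36072198]
 [  0.         434.11399159 238.46709621]
 [  0.           0.           1.        ]] [[-0.99155802 -0.1279483  -0.02102198]
 [-0.07013694  0.66561305 -0.74299399]
 [ 0.10905732 -0.73524724 -0.66896786]] [0.55714109 0.15558194 1.09220067]
```

View pics/top0.png

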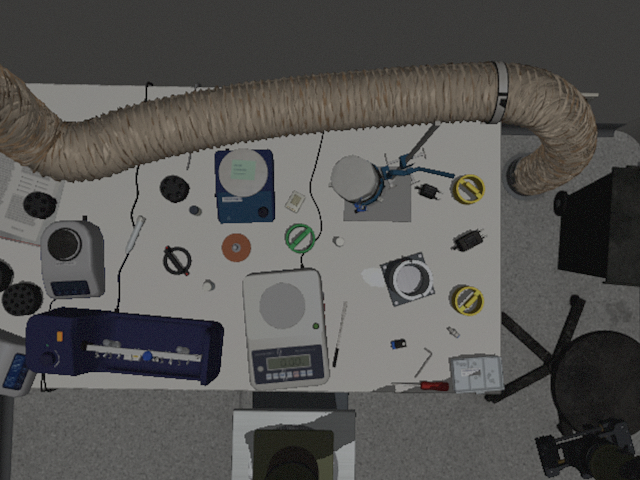

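View pics/side0.png

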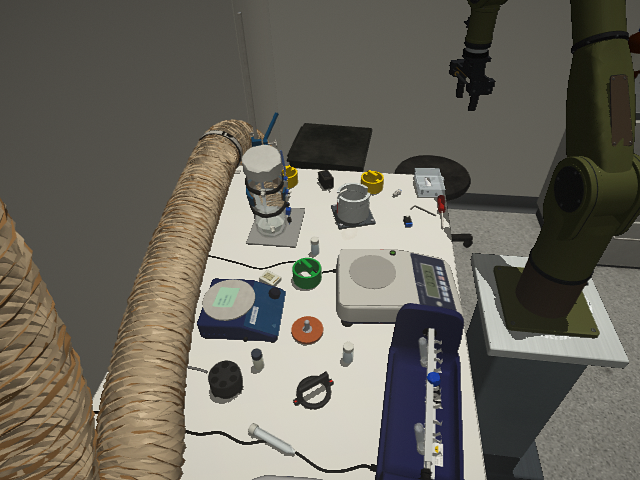

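The top view shows the ring at (177,261), the filter at (236,248), the green spacer at (299,238) and the housing at (409,280). The vials are at (195,210), (208,286) and (339,241).

Could be mistaken for the spacer: the yellow ones at (469,188) and (468,300). I choose the green one at (299,238). The black perforated discs at (174,188), (40,205) and (22,298) could pass for the ring. I choose the one with a bar and red dots at (177,261). The filter at (236,248) is the only orange thing.

```bash
cat > h.py <<'E'
import numpy as np,cv2,pickle
from scipy.spatial.transform import Rotation as Ro
def ray(c,u,v):
    d=np.linalg.inv(c["mtx"])@[u,v,1];return -c["R"].T@c["t"],c["R"].T@d
def onz(c,u,v,z):
    o,d=ray(c,u,v);return o+d*(z-o[2])/d[2]
def px(c,X):
    p=c["mtx"]@(c["R"]@np.array(X)+c["t"]);return p[:2]/p[2]
def blobs(m,amin=4):
    n,l,s,c=cv2.connectedComponentsWithStats(m.astype(np.uint8))
    return [(c[i].round(1).tolist(),s[i].tolist()) for i in range(1,n) if s[i,4]>=amin]
E
python3 - <<'E'
from h import *
d=pickle.load(open("d0.pkl","rb"))
a=d["top"]["image"];b=d["side"]["image"]
for n,im in(("top",a),("side",b)):
    hsv=cv2.cvtColor(im,cv2.COLOR_RGB2HSV);H,S,V=cv2.split(hsv)
    for nm,m in dict(orange=(H>4)&(H<14)&(S>130)&(V>60),green=(H>50)&(H<80)&(S>120),red=((H<5)|(H>173))&(S>120)&(V>60)).items():
        print(n,nm,blobs(m))
up=lambda im,x,y,w,h,k:cv2.resize(im[y:y+h,x:x+w],None,fx=k,fy=k,interpolation=cv2.INTER_CUBIC)
A=up(a,150,195,300,115,2.6)
B=np.hstack([up(b,280,170,130,120,3)[:,:390],up(b,280,290,130,120,3)])
cv2.imwrite("pics/c1.png",np.vstack([A[:,:780],B[:299]])[:600,:,::-1])
E
```

```text
top orange [([236.0, 247.2], [222, 234, 28, 27, 506]), ([61.2, 333.8], [58, 331, 5, 9, 13])]
top green [([299.8, 237.7], [286, 224, 30, 30, 262])]
top red [([186.5, 273.5], [186, 273, 2, 2, 4]), ([428.9, 385.1], [422, 383, 19, 6, 75])]
side orange [([306.9, 330.0], [292, 316, 31, 28, 583])]
side green [([306.7, 273.1], [293, 258, 28, 31, 601])]
side red [([441.0, 203.4], [438, 195, 7, 18, 96]), ([337.0, 207.5], [337, 203, 1, 10, 10]), ([330.5, 380.7], [329, 380, 4, 2, 6]), ([295.2, 400.8], [294, 400, 3, 3, 6])]
```

View pics/c1.png

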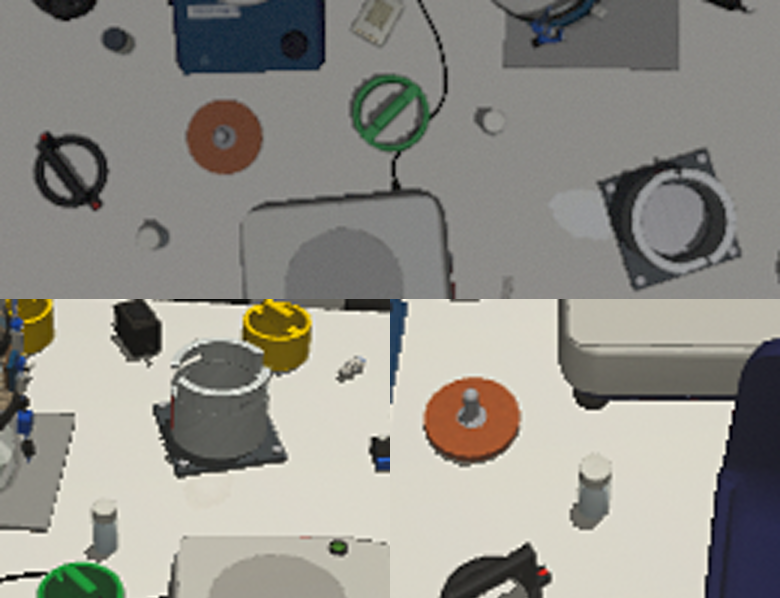

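Confirmed in the crop: the green spacer has a diagonal bar, the ring has red lugs along its bar, and the filter stands knob up. The housing flange is turned about +17°, and the red stripe at side (337,207) marks its +x notch.

Run:
```python
from h import *
d=pickle.load(open("d0.pkl","rb"));T=d["top"];S=d["side"]
def hsv(c): return cv2.split(cv2.cvtColor(c["image"],cv2.COLOR_RGB2HSV))
def world(c,cont,z): return np.array([onz(c,u,v,z)[:2] for u,v in cont.reshape(-1,2)])
def win(m,x0,y0,x1,y1):
    o=np.zeros_like(m,np.uint8);o[y0:y1,x0:x1]=m[y0:y1,x0:x1];return o
def hull(m):
    cs=cv2.findContours(m,cv2.RETR_EXTERNAL,cv2.CHAIN_APPROX_NONE)[0];return cv2.convexHull(max(cs,key=cv2.contourArea))
def circ(c,m,z,nm):
    h=world(c,hull(m),z);(x,y),rr=cv2.minEnclosingCircle((h*1000).astype(np.float32));
    e=cv2.fitEllipse((h*1000).astype(np.float32)) if len(h)>5 else 0
    print(nm,np.round([x,y,2*rr],1),e)
for c,n in((T,"top"),(S,"side")):
    H,s,V=hsv(c)
    circ(c,((H>4)&(H<14)&(s>130)&(V>60)).astype(np.uint8),.010 if n=="top" else .010,n+" filter")
H,s,V=hsv(T)
g=((H>50)&(H<80)&(s>80)).astype(np.uint8)
circ(T,g,.044,"spacer"); 
# bar: inner green pixels
c=px(T,[*np.array([0,0]),0]) 
ctr=np.array(cv2.fitEllipse(hull(g))[0]);ys,xs=np.nonzero(g);P=np.c_[xs,ys]-ctr;rr=np.hypot(*P.T)
Q=P[rr<10]+ctr;W=np.array([onz(T,u,v,.062)[:2] for u,v in Q]);m=W.mean(0);u,sv,vt=np.linalg.svd(W-m);print("spacer bar",m,np.degrees(np.arctan2(vt[0,1],vt[0,0])),sv)
# ring
k=win((V<70)&(s<120),155,238,200,285);circ(T,k,.004,"ring dark")
red=win(((H<10)|(H>170))&(s>90),155,238,200,285);print(blobs(red,1))
for p,_ in blobs(red,1):print(onz(T,*p,.008))
ys,xs=np.nonzero(k);W=np.array([onz(T,u,v,.048)[:2] for u,v in zip(xs,ys)]);m=np.median(W,0);
# housing
f=win((V<85)&(s<120),370,245,445,315);h=world(T,hull(f),.008)*1000;print("flange",cv2.minAreaRect(h.astype(np.float32)))
w=win(V>150,385,255,440,310);print(blobs(w,20)[:4]);circ(T,w,.089,"rim")
for nm,u,v in(("va",195,210),("vb",208,285.5),("vc",339,241)):print(nm,onz(T,u,v,.054))
Hs,ss,Vs=hsv(S)
print("ringside reds",[onz(S,*p,.005) for p in((330.5,380.7),(295.2,400.8))])
```

```text
top filter [571.7 160.8  72.3] ((571.6465454101562, 160.43002319335938), (71.21016693115234, 71.44100952148438), 151.25228881835938)
side filter [570.3 160.9  78.7] ((570.8218383789062, 160.9691162109375), (74.24313354492188, 78.23040008544922), 10.049102783203125)
spacer [596.   -7.9  76.9] ((596.4279174804688, -7.892172813415527), (73.0611572265625, 76.12020874023438), 141.1227264404297)
spacer bar [ 0.59618877 -0.00730548] 136.4423219658645 [0.13355061 0.02767411]
ring dark [536.2 313.   92. ] ((534.8687133789062, 314.1487731933594), (69.6292495727539, 88.94856262207031), 131.19921875)
[([166.8, 247.6], [166, 247, 3, 2, 5]), ([186.4, 273.6], [185, 273, 4, 3, 7])]
[0.56806475 0.34076014 0.008     ]
[0.50103154 0.2878981  0.008     ]
flange ((497.4883117675781, -288.8363342285156), (118.23026275634766, 114.39168548583984), 19.07459259033203)
[([402.0, 283.6], [394, 261, 27, 39, 104]), ([424.6, 268.2], [413, 261, 20, 19, 56]), ([428.3, 288.1], [424, 282, 9, 13, 30])]
rim [ 494.4 -283.6   94.5] ((494.9590759277344, -284.7974853515625), (82.51053619384766, 92.60030364990234), 92.89202117919922)
va [0.66340249 0.26014567 0.054     ]
vb [0.47249626 0.22228496 0.054     ]
vc [ 0.59016636 -0.10731198  0.054     ]
ringside reds [array([0.50088774, 0.28451279, 0.005     ]), array([0.56872658, 0.33850607, 0.005     ])]
```

```bash
cat >> h.py <<'E'
def plan(x,y,z,yaw=None):
    "turn about tool z and shift in tool axes from the present pose to world TCP x,y,z, tool-x yaw (deg)"
    from plant import r
    s=r.get_state();R=Ro.from_quat(s["eef_rot"]).as_matrix();p=np.array(s["tool_pos"])
    psi=np.degrees(np.arctan2(R[1,0],R[0,0]))
    sh=R.T@(np.array([x,y,z])-p);w=0
    if yaw is not None:w=-np.radians(yaw-psi)   # unwrapped: pass yaw as wanted
    # level correction
    tilt=R.T@np.array([0,0,-1.])
    print("t",round(s["clock"],2),"pos",p.round(4),"yaw",psi.round(1),"tilt",tilt[:2].round(4),"F",np.round(s["contact_force"],1),"open",round(s["opening"],3))
    print("-> wz",round(w,3),"shift",sh.round(4),"q",np.round(s["q"],2))
E
python3 -c "
from h import *
plan(.571,.161,.2)"
```

```text
t 0.1 pos [ 0.1658 -0.6021  0.246 ] yaw -74.6 tilt [ 0.0016 -0.0001] F [-0.9 -0.2 -0.6] open 0.999
-> wz 0 shift [-0.6279 -0.5934  0.0469] q [ 1.34  0.69 -0.19  1.57  0.16  0.9  -0.22]
```

```bash
R='[[0,0,0],[-0.628,-0.593,0.047],0.6]'; python3 -m pendant '[[[0,0,0],[-0.628,-0.593,0.047],0.6],[[0,0,0],[-0.628,-0.593,0.047],0.6],[[0,0,0],[-0.628,-0.593,0.047],0.6],[[0,0,0],[-0.628,-0.593,0.047],0.6],[[0,0,0],[-0.628,-0.593,0.047],0.6],[[0,0,0],[-0.628,-0.593,0.047],0.6],[[0,0,0],[-0.628,-0.593,0.047],0.6],[[0,0,0],[-0.628,-0.593,0.047],0.6],[[0,0,0],[-0.628,-0.593,0.047],0.6],[[0,0,0],[-0.628,-0.593,0.047],0.6]]'; python3 -c "
from h import *
plan(.571,.161,.2)"
```

```text
clock: 1.1
tool_pos: [0.4006, -0.1597, 0.2194]
eef_rot: [0.795, -0.606, -0.0, 0.0]
contact_force: [0.5, -0.2, 0.5]
opening: 0.6
t 1.1 pos [ 0.4006 -0.1597  0.2194] yaw -74.6 tilt [-0.     -0.0002] F [ 0.5 -0.2  0.5] open 0.6
-> wz 0 shift [-0.264  -0.2494  0.0193] q [ 0.35  0.5  -0.11  2.16  0.11  0.49 -1.15]
```

```bash
python3 -m pendant '[[[0,0,0],[-0.264,-0.249,0.019],0.6],[[0,0,0],[-0.264,-0.249,0.019],0.6],[[0,0,0],[-0.264,-0.249,0.019],0.6],[[0,0,0],[-0.264,-0.249,0.019],0.6],[[0,0,0],[-0.264,-0.249,0.019],0.6],[[0,0,0],[-0.264,-0.249,0.019],0.6],[[0,0,0],[-0.264,-0.249,0.019],0.6],[[0,0,0],[-0.264,-0.249,0.019],0.6],[[0,0,0],[-0.264,-0.249,0.019],0.6]]'
python3 - <<'E'
from h import *
from plant import r
plan(.571,.161,.2)
s=r.get_state();c=r.snapshot("wrist");print(c["mtx"],c["T_tool_cam"]);pickle.dump((s,c),open("w1.pkl","wb"))
cv2.imwrite("pics/w1.png",c["image"][:,:,::-1])
E
```

```text
clock: 2.0
tool_pos: [0.57, 0.1619, 0.1998]
eef_rot: [0.797, -0.604, -0.0, -0.0]
contact_force: [-0.2, -0.9, -0.3]
opening: 0.605
t 2.0 pos [0.57   0.1619 0.1998] yaw -74.3 tilt [ 0.0011 -0.0001] F [-0.2 -0.9 -0.3] open 0.605
-> wz 0 shift [ 0.0011 -0.0007 -0.0002] q [-0.33  0.7  -0.04  1.72  0.03  0.72 -1.68]
[[371.64829954   0.         323.97772761]
 [  0.         371.64829954 239.44483534]
 [  0.           0.           1.        ]] [[ 9.99999454e-01  6.28689486e-04 -8.34526172e-04 -2.29836094e-04]
 [-3.44832938e-04  9.52546696e-01  3.04392302e-01 -7.91553512e-02]
 [ 9.86293388e-04 -3.04391848e-01  9.52546392e-01 -1.37458450e-01]
 [ 0.00000000e+00  0.00000000e+00  0.00000000e+00  1.00000000e+00]]
```

View pics/w1.png

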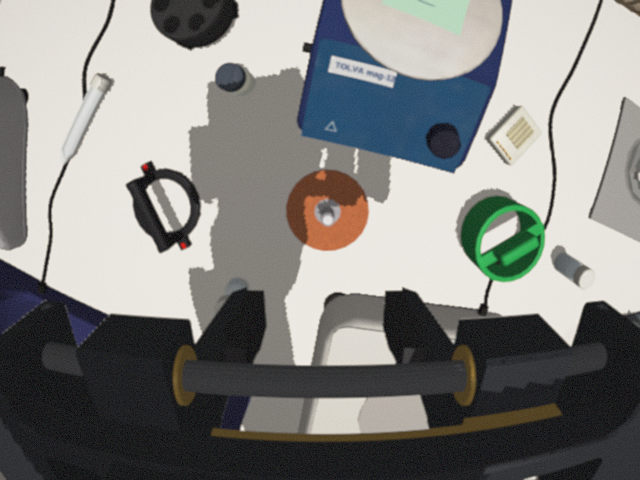

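The wrist view shows the filter disc centred at about (327,210) with its knob at (327,213), the ring at (165,208) and the spacer at (503,238). Its frame matches.

```bash
cat >> h.py <<'E'
def won(s,c,u,v,z):
    m=c["mtx"];a=np.array([(u-m[0,2])/m[0,0],(v-m[1,2])/m[1,1]]);th=np.hypot(*a)
    d=np.r_[a/max(th,1e-9)*np.sin(th),np.cos(th)];T=c["T_tool_cam"]
    R=Ro.from_quat(s["eef_rot"]).as_matrix();o=R@T[:3,3]+s["tool_pos"];d=R@T[:3,:3]@d
    return o+d*(z-o[2])/d[2]
def hullw(s,c,m,z):
    cs=cv2.findContours(m.astype(np.uint8),cv2.RETR_EXTERNAL,cv2.CHAIN_APPROX_NONE)[0]
    h=max(cs,key=cv2.contourArea).reshape(-1,2)
    return np.array([won(s,c,u,v,z)[:2] for u,v in h])*1000
E
python3 - <<'E'
from h import *
s,c=pickle.load(open("w1.pkl","rb"));im=c["image"];H,S,V=cv2.split(cv2.cvtColor(im,cv2.COLOR_RGB2HSV))
m=((H>3)&(H<16)&(S>120)&(V>50)).astype(np.uint8)
h=hullw(s,c,m,.010).astype(np.float32);print("filter",cv2.fitEllipse(cv2.convexHull(h)),cv2.minEnclosingCircle(h))
k=np.zeros_like(m);k[195:230,308:346]=(S[195:230,308:346]<60)
print(blobs(k,10))
for p in((328,217),):print("knob tip guess",won(s,c,*p,.04))
g=((H>50)&(H<80)&(S>100)).astype(np.uint8)
h=hullw(s,c,g,.044).astype(np.float32);print("spacer at z44 (incl. wall)",cv2.minEnclosingCircle(h))
red=((H<6)|(H>172))&(S>120)&(V>60)
print([(b,won(s,c,*b[0],.006)) for b in blobs(red,10)])
cv2.imwrite("pics/c2.png",cv2.resize(im[150:270,260:400],None,fx=5,fy=5,interpolation=2)[:,:,::-1])
E
```

```text
filter ((572.1639404296875, 160.39877319335938), (72.90880584716797, 74.02845001220703), 107.29258728027344) ((572.4068603515625, 160.39993286132812), 37.25524139404297)
[([327.2, 211.7], [315, 199, 25, 27, 510])]
knob tip guess [0.57417796 0.16034328 0.04      ]
spacer at z44 (incl. wall) ((600.5812377929688, 2.2957043647766113), 45.73247528076172)
[(([145.1, 167.0], [142, 164, 7, 7, 35]), array([0.56801091, 0.34141657, 0.006     ])), (([182.9, 244.9], [180, 242, 7, 7, 37]), array([0.50083907, 0.28824468, 0.006     ]))]
```

View pics/c2.png

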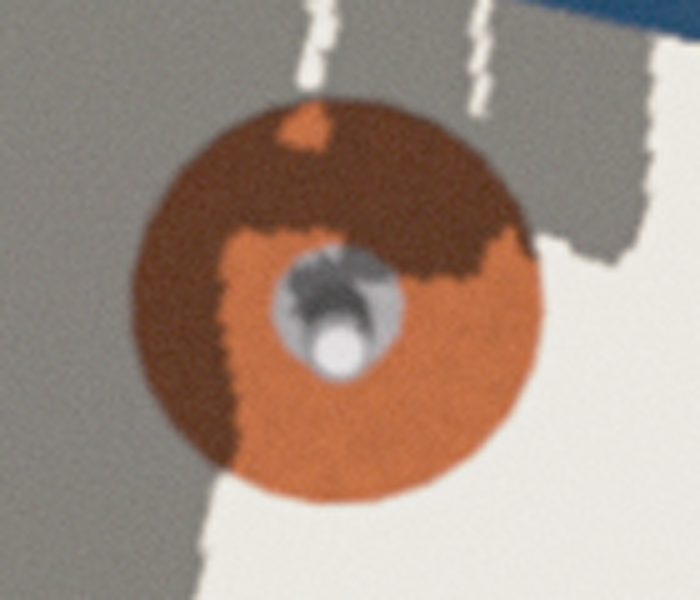

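```bash
python3 -c "
from h import *
plan(.572,.1605,.022)"
```

```text
t 2.05 pos [0.5694 0.1588 0.1999] yaw -74.5 tilt [-0.0008 -0.0018] F [-1.2 -0.1 -0.3] open 0.603
-> wz 0 shift [-0.0011 -0.0033  0.1779] q [-0.33  0.7  -0.03  1.72  0.03  0.72 -1.68]
```

```bash
sed -i 's/    s=r.get_state();R=Ro/    P=[]\n    for _ in range(6):\n        s=r.get_state();P.append(s["tool_pos"]);r.snapshot("wrist")\n    print("std",np.std(P,0).round(4))\n    R=Ro/; s/p=np.array(s\["tool_pos"\])/p=np.mean(P,0)/' h.py; python3 -c "
from h import *
plan(.572,.1605,.022)"
```

```text
std [0.0002 0.0009 0.0003]
t 2.3 pos [0.5693 0.1568 0.2004] yaw -74.8 tilt [-0.0012 -0.0008] F [-0.3  0.7  0.1] open 0.6
-> wz 0 shift [-0.0031 -0.0037  0.1784] q [-0.33  0.7  -0.03  1.72  0.03  0.72 -1.68]
```

```bash
sed -i 's/range(6)/range(3)/' h.py; python3 -m pendant '[[[0,0,0],[-0.003,-0.004,0.05],0.6],[[0,0,0],[-0.003,-0.004,0.09],0.6],[[0,0,0],[-0.003,-0.004,0.13],0.6],[[0,0,0],[-0.003,-0.004,0.155],0.6],[[0,0,0],[-0.003,-0.004,0.168],0.6],[[0,0,0],[-0.003,-0.004,0.168],0.6],[[0,0,0],[-0.003,-0.004,0.168],0.6]]'
python3 - <<'E'
from h import *
plan(.572,.1605,.022)
from plant import r
s=r.get_state();c=r.snapshot("wrist");pickle.dump((s,c),open("w2.pkl","wb"))
T=r.snapshot("side")["image"][280:370,250:370]
a=cv2.resize(c["image"],None,fx=.7,fy=.7);b=cv2.resize(T,(448,336),interpolation=2)
o=np.zeros((336,800,3),np.uint8);o[:,:352]=a[:, 48:400];o[:,352:]=b
cv2.imwrite("pics/w2.png",o[:,:,::-1])
E
```

```text
clock: 3.05
tool_pos: [0.5739, 0.1629, 0.0336]
eef_rot: [0.795, -0.606, 0.001, -0.001]
contact_force: [0.2, 0.7, 0.3]
opening: 0.6
std [0.0002 0.0001 0.0003]
t 3.15 pos [0.5741 0.1631 0.0339] yaw -74.6 tilt [0.     0.0031] F [ 0.1 -0.3 -0.5] open 0.603
-> wz 0 shift [0.0019 0.0028 0.0119] q [-0.34  0.96 -0.02  1.79  0.05  0.39 -1.7 ]
```

View pics/w2.png

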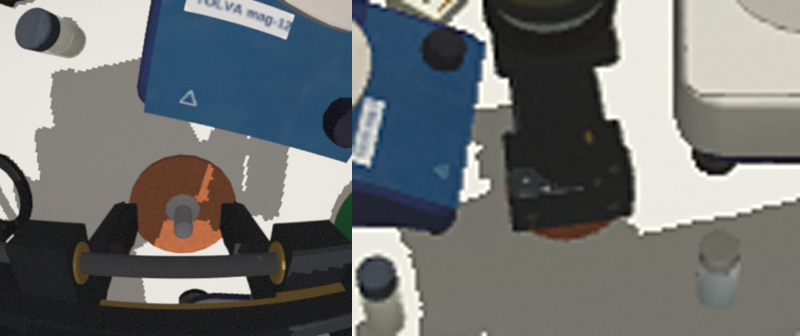

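```bash
python3 -m pendant '[[[0,0,0],[0.002,0.003,0.006],0.6],[[0,0,0],[0.002,0.003,0.012],0.6],[[0,0,0],[0.002,0.003,0.012],0.6],[[0,0,0],[0.002,0.003,0.012],0.3],[[0,0,0],[0.002,0.003,0.012],0.1],[[0,0,0],[0.002,0.003,0.012],0.05],[[0,0,0],[0.002,0.003,0.012],0.05],[[0,0,0],[0.002,0.003,0.012],0.05],[[0,0,0],[0.002,0.003,0.012],0.05],[[0,0,0],[0.002,0.003,0.012],0.05]]' 15; python3 -c "
from h import *
plan(.572,.1605,.2)"
```

```text
clock: 4.3
tool_pos: [0.5708, 0.1603, 0.0206]
eef_rot: [0.795, -0.606, 0.0, -0.0]
contact_force: [-0.5, -0.2, 1.4]
opening: 0.128
std [0. 0. 0.]
t 4.4 pos [0.5708 0.1603 0.0206] yaw -74.6 tilt [-0.0001  0.0002] F [-0.4 -0.2  1.1] open 0.13
-> wz 0 shift [ 0.0002 -0.0013 -0.1794] q [-0.34  0.98 -0.02  1.8   0.05  0.37 -1.7 ]
```

```bash
python3 -m pendant '[[[0,0,0],[0,0,-0.02],0.05],[[0,0,0],[0,0,-0.05],0.05],[[0,0,0],[0,0,-0.09],0.05],[[0,0,0],[0,0,-0.13],0.05],[[0,0,0],[0,0,-0.17],0.05],[[0,0,0],[0,0,-0.19],0.05],[[0,0,0],[0,0,-0.19],0.05]]' 20; python3 -c "
from h import *
plan(.51,-.13,.21)"
```

```text
clock: 5.15
tool_pos: [0.5725, 0.1608, 0.2136]
eef_rot: [0.795, -0.606, 0.002, -0.003]
contact_force: [-0.1, -0.0, -0.7]
opening: 0.125
std [0.001  0.0003 0.0015]
t 5.25 pos [0.5713 0.1605 0.2117] yaw -74.6 tilt [-0.0001 -0.0008] F [ 0.5 -0.9 -1.6] open 0.124
-> wz 0 shift [0.2638 0.1362 0.0018] q [-0.33  0.69 -0.04  1.71  0.03  0.75 -1.69]
```

```bash
python3 -m pendant '[[[0,0,0],[0.03,0.015,0],0.05],[[0,0,0],[0.07,0.036,0],0.05],[[0,0,0],[0.11,0.057,0],0.05],[[0,0,0],[0.15,0.078,0],0.05],[[0,0,0],[0.19,0.099,0],0.05],[[0,0,0],[0.23,0.12,0],0.05],[[0,0,0],[0.25,0.13,0],0.05],[[0,0,0],[0.264,0.136,0],0.05],[[0,0,0],[0.264,0.136,0],0.05],[[0,0,0],[0.264,0.136,0],0.05]]'
python3 - <<'E'
from h import *
plan(.4965,-.2865,.21)
from plant import r
s=r.get_state();c=r.snapshot("wrist");pickle.dump((s,c),open("w3.pkl","wb"))
cv2.imwrite("pics/w3.png",c["image"][:,:,::-1])
E
```

```text
clock: 6.3
tool_pos: [0.5091, -0.1295, 0.2093]
eef_rot: [0.796, -0.606, -0.001, 0.0]
contact_force: [0.4, 0.5, -0.4]
opening: 0.133
std [0.0002 0.0004 0.0002]
t 6.4 pos [ 0.5094 -0.1289  0.2096] yaw -74.5 tilt [ 0.0015 -0.0007] F [ 0.2  0.1 -1.7] open 0.125
-> wz 0 shift [ 0.1484  0.0547 -0.0006] q [ 0.22  0.61 -0.09  1.91  0.09  0.63 -1.23]
```

View pics/w3.png

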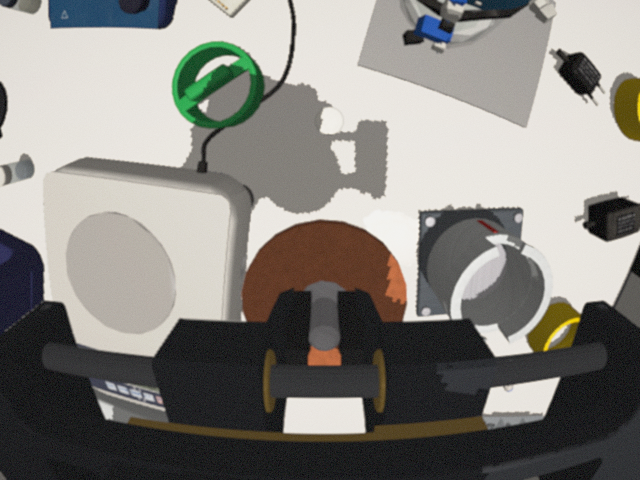

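The wrist view shows the filter hanging level from the jaws. The housing rim is centred at about (500,293), and a red stripe at (488,227) lies below its +x notch.

```bash
cat >> h.py <<'E'
def wpx(s,c,X):
    R=Ro.from_quat(s["eef_rot"]).as_matrix();T=c["T_tool_cam"]
    p=T[:3,:3].T@(R.T@(np.array(X)-s["tool_pos"])-T[:3,3]);th=np.arctan2(np.hypot(p[0],p[1]),p[2])
    return c["mtx"][:2,2]+c["mtx"][0,0]*th*p[:2]/np.hypot(p[0],p[1])
E
python3 - <<'E'
from h import *
from scipy.optimize import least_squares
s,c=pickle.load(open("w3.pkl","rb"));im=c["image"];H,S,V=cv2.split(cv2.cvtColor(im,cv2.COLOR_RGB2HSV))
w=np.zeros_like(V);b=(V>205)&(S<40);w[228:343,440:560]=b[228:343,440:560]
n,l,st,ce=cv2.connectedComponentsWithStats(w)
print([(i,st[i].tolist()) for i in range(1,n) if st[i,4]>30])
ys,xs=np.nonzero(w);W=np.array([won(s,c,u,v,.089)[:2] for u,v in zip(xs,ys)])*1000
f=lambda p:np.maximum(0,np.abs(np.hypot(*(W-p[:2]).T)-45.5)-4.5)
q=least_squares(f,[496.5,-286.5],loss="soft_l1",f_scale=1).x
rr=np.hypot(*(W-q).T);k=abs(rr-45.5)<6;print("rim centre",q,len(W),k.mean(), np.percentile(rr[k],[2,98]))
a=np.degrees(np.arctan2(*(W[k]-q).T[::-1]));h,_=np.histogram(a,72,(-180,180));print(dict(zip(range(-180,180,5),h.tolist())))
red=((H<6)|(H>172))&(S>120)&(V>60);r_=np.zeros_like(V);r_[200:260,450:520]=red[200:260,450:520]
for p,t in blobs(r_,5):print(p,t)
# flange corners/white screw blobs at z=.008
f=np.zeros_like(V);f[195:320,405:530]=((V<95))[195:320,405:530]
h=hullw(s,c,f,.008).astype(np.float32);print("flange",cv2.minAreaRect(h))
for p in((419,209),(522,206)):print(won(s,c,*p,.008))
E
```

```text
[(1, [509, 228, 51, 115, 2143]), (2, [487, 235, 27, 10, 151]), (3, [451, 247, 49, 72, 806]), (7, [440, 315, 9, 4, 33]), (8, [477, 324, 32, 19, 354])]
rim centre [ 505.70905715 -292.27987157] 3520 0.6221590909090909 [39.8285019  51.22310385]
{-180: 44, -175: 43, -170: 42, -165: 26, -160: 7, -155: 8, -150: 13, -145: 15, -140: 18, -135: 21, -130: 25, -125: 26, -120: 23, -115: 23, -110: 23, -105: 25, -100: 24, -95: 22, -90: 20, -85: 41, -80: 40, -75: 41, -70: 44, -65: 41, -60: 46, -55: 44, -50: 46, -45: 46, -40: 47, -35: 44, -30: 53, -25: 50, -20: 52, -15: 50, -10: 54, -5: 47, 0: 51, 5: 41, 10: 27, 15: 0, 20: 3, 25: 9, 30: 30, 35: 36, 40: 37, 45: 29, 50: 27, 55: 30, 60: 34, 65: 39, 70: 40, 75: 47, 80: 48, 85: 47, 90: 48, 95: 45, 100: 45, 105: 35, 110: 31, 115: 25, 120: 19, 125: 16, 130: 12, 135: 0, 140: 0, 145: 0, 150: 0, 155: 4, 160: 17, 165: 24, 170: 27, 175: 33}
[488.2, 226.6] [479, 221, 18, 12, 55]
flange ((496.5098571777344, -287.27252197265625), (115.84766387939453, 112.62757873535156), 18.49907684326172)
[ 0.53518027 -0.21502157  0.008     ]
[ 0.57103794 -0.32250537  0.008     ]
```

Run:
```python
from h import *
from scipy.optimize import least_squares
s,c=pickle.load(open("w3.pkl","rb"));im=c["image"];H,S,V=cv2.split(cv2.cvtColor(im,cv2.COLOR_RGB2HSV))
w=np.zeros_like(V);b=(V>205)&(S<40);w[228:343,440:560]=b[228:343,440:560]
n,l,st,ce=cv2.connectedComponentsWithStats(w)
for sel in((3,8),(2,3,8)):
    ys,xs=np.nonzero(np.isin(l,sel));W=np.array([won(s,c,u,v,.089)[:2] for u,v in zip(xs,ys)])*1000
    f=lambda p:np.maximum(0,np.abs(np.hypot(*(W-p[:2]).T)-45.5)-3.5)
    q=least_squares(f,[496.5,-286.5],loss="soft_l1",f_scale=1).x;print(sel,q,np.percentile(np.hypot(*(W-q).T),[2,98]))
# dump overlay check: predicted rim circles and notch centres
o=im.copy()
for x,y in((.497,-.2873),):
    for rad in(.041,.050):
        for t in range(0,360,3):
            p=wpx(s,c,[x+rad*np.cos(np.radians(t)),y+rad*np.sin(np.radians(t)),.089]);cv2.circle(o,tuple(np.int32(p.round())),0,(255,0,255),-1)
    for t in(18.5,198.5):
        p=wpx(s,c,[x+.0455*np.cos(np.radians(t)),y+.0455*np.sin(np.radians(t)),.089]);cv2.circle(o,tuple(np.int32(p.round())),2,(0,0,255),-1)
cv2.imwrite("pics/o3.png",cv2.resize(o[190:350,400:580],None,fx=3.6,fy=3.6,interpolation=2)[:,:,::-1])
```

```text
(3, 8) [ 503.56517648 -291.55276632] [35.317542   52.70157674]
(2, 3, 8) [ 504.3954217 -291.0678316] [36.00322565 53.34476313]
```

View pics/o3.png

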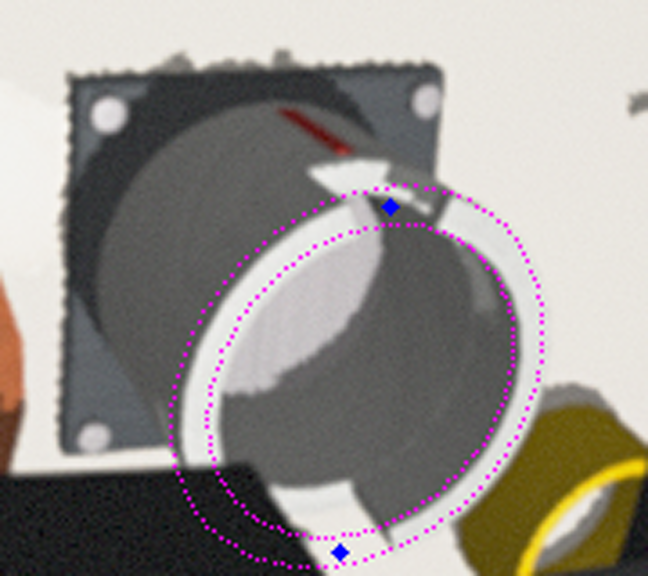

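```bash
python3 -m pendant '[[[0,0,0],[0.03,0.011,0],0.05],[[0,0,0],[0.07,0.026,0],0.05],[[0,0,0],[0.11,0.041,0],0.05],[[0,0,0],[0.135,0.05,0],0.05],[[0,0,0],[0.15,0.055,0],0.05],[[0,0,0],[0.15,0.055,0.02],0.05],[[0,0,0],[0.15,0.055,0.05],0.05],[[0,0,0],[0.15,0.055,0.07],0.05],[[0,0,0],[0.15,0.055,0.07],0.05],[[0,0,0],[0.15,0.055,0.07],0.05]]'
python3 - <<'E'
from h import *
plan(.497,-.288,.115)
from plant import r
s=r.get_state();c=r.snapshot("wrist");t=r.snapshot("side");pickle.dump((s,c,t),open("w4.pkl","wb"))
b=cv2.resize(t["image"][150:240,290:410],(560,420),interpolation=2)
o=np.zeros((420,800,3),np.uint8);o[:,:560]=b;o[:320,560:]=c["image"][140:460,200:440]
cv2.imwrite("pics/w4.png",o[:,:,::-1])
E
```

```text
clock: 7.5
tool_pos: [0.4972, -0.2883, 0.1408]
eef_rot: [0.796, -0.605, -0.0, -0.0]
contact_force: [0.2, -0.6, 0.3]
opening: 0.127
std [0.0002 0.0004 0.0004]
t 7.6 pos [ 0.4975 -0.2888  0.1413] yaw -74.5 tilt [-0.0013  0.0019] F [-0.6 -0.7 -0.9] open 0.126
-> wz 0 shift [-0.001   0.0003  0.0263] q [ 0.51  0.77 -0.11  1.81  0.14  0.56 -0.98]
```

View pics/w4.png

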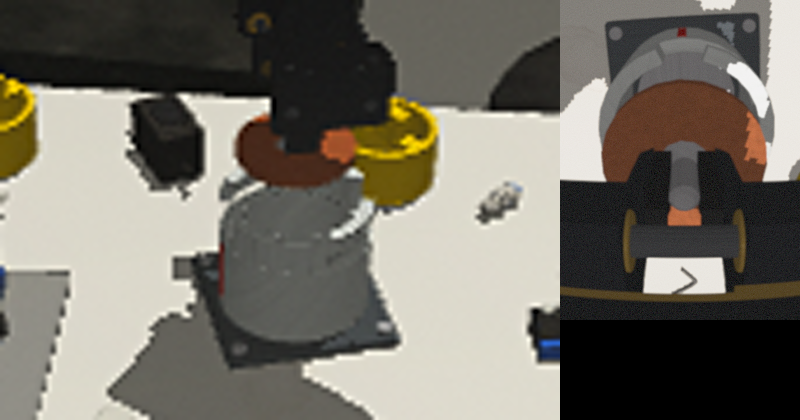

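```bash
python3 -m pendant '[[[0,0,0],[-0.001,0,0.01],0.05],[[0,0,0],[-0.001,0,0.02],0.05],[[0,0,0],[-0.001,0,0.026],0.05],[[0,0,0],[-0.001,0,0.032],0.05],[[0,0,0],[-0.001,0,0.038],0.05],[[0,0,0],[-0.001,0,0.044],0.05],[[0,0,0],[-0.001,0,0.05],0.05],[[0,0,0],[-0.001,0,0.05],0.05],[[0,0,0],[-0.001,0,0.05],0.05]]'; python3 -c "
from h import *
plan(.497,-.288,.041)"
```

```text
clock: 8.65
tool_pos: [0.496, -0.2887, 0.0904]
eef_rot: [0.795, -0.606, -0.0, 0.0]
contact_force: [-1.2, -0.6, -1.7]
opening: 0.123
std [0.0001 0.     0.0001]
t 8.75 pos [ 0.4961 -0.2887  0.0906] yaw -74.6 tilt [-0.0002 -0.0001] F [-0.6 -0.6 -1.5] open 0.125
-> wz 0 shift [-0.0005 -0.0011  0.0496] q [ 0.5   0.85 -0.09  1.84  0.15  0.46 -1.  ]
```

```bash
python3 -m pendant '[[[0,0,0],[0,0,0.008],0.05],[[0,0,0],[0,0,0.016],0.05],[[0,0,0],[0,0,0.024],0.05],[[0,0,0],[0,0,0.032],0.05],[[0,0,0],[0,0,0.039],0.05],[[0,0,0],[0,0,0.045],0.05],[[0,0,0],[0,0,0.049],0.05],[[0,0,0],[0,0,0.051],0.05],[[0,0,0],[0,0,0.051],0.05]]'; python3 -c "
from h import *
plan(.497,-.288,.041)"
```

```text
clock: 9.7
tool_pos: [0.4962, -0.2884, 0.0394]
eef_rot: [0.796, -0.606, -0.0, -0.0]
contact_force: [-0.1, -0.2, 0.5]
opening: 0.128
std [0.     0.     0.0001]
t 9.8 pos [ 0.4962 -0.2884  0.0396] yaw -74.6 tilt [ 0.0001 -0.    ] F [-0.7  0.2 -0.2] open 0.13
-> wz 0 shift [-0.0002 -0.0009 -0.0014] q [ 0.49  0.93 -0.07  1.85  0.16  0.36 -1.01]
```

```bash
python3 -m pendant '[[[0,0,0],[0,0,0],0.3],[[0,0,0],[0,0,0],0.3],[[0,0,0],[0,0,0],0.3],[[0,0,0],[0,0,-0.02],0.3],[[0,0,0],[0,0,-0.06],0.3],[[0,0,0],[0,0,-0.10],0.3],[[0,0,0],[0,0,-0.14],0.3],[[0,0,0],[0,0,-0.17],0.3],[[0,0,0],[0,0,-0.17],0.3]]'; python3 -c "
from h import *
plan(.597,-.0075,.16,48)"
```

```text
clock: 10.75
tool_pos: [0.4987, -0.2898, 0.214]
eef_rot: [0.795, -0.606, 0.004, -0.001]
contact_force: [0.6, -1.1, -0.7]
opening: 0.298
std [0.001  0.0005 0.0017]
t 10.85 pos [ 0.4975 -0.2892  0.2118] yaw -74.6 tilt [-0.0008  0.0007] F [-0.6 -0.  -0.8] open 0.297
-> wz -2.14 shift [-0.2452 -0.1707  0.0518] q [ 0.52  0.67 -0.12  1.76  0.12  0.72 -0.97]
```

```bash
python3 -c "
from h import *
plan(.48,-.03,.21,48)"
```

```text
std [0.0001 0.0001 0.0003]
t 11.0 pos [ 0.4954 -0.2882  0.2084] yaw -74.6 tilt [ 0.002  -0.0023] F [-0.3 -0.  -0.3] open 0.303
-> wz -2.14 shift [-0.253  -0.0538 -0.0012] q [ 0.52  0.67 -0.12  1.77  0.12  0.72 -0.97]
```

```bash
python3 -m pendant '[[[0,0,-0.14],[-0.03,-0.006,0],0.6],[[0,0,-0.28],[-0.07,-0.015,0],0.6],[[0,0,-0.42],[-0.11,-0.023,0],0.6],[[0,0,-0.56],[-0.15,-0.032,0],0.6],[[0,0,-0.7],[-0.19,-0.04,0],0.6],[[0,0,-0.84],[-0.22,-0.047,0],0.6],[[0,0,-0.98],[-0.24,-0.051,0],0.6],[[0,0,-1.12],[-0.253,-0.054,0],0.6],[[0,0,-1.26],[-0.253,-0.054,0],0.6],[[0,0,-1.4],[-0.253,-0.054,0],0.6]]'; python3 -c "
from h import *
plan(.597,-.0075,.2,48)"
```

```text
clock: 12.05
tool_pos: [0.4806, -0.0296, 0.2087]
eef_rot: [0.999, 0.053, -0.001, -0.0]
contact_force: [-0.9, -1.0, -0.3]
opening: 0.6
std [0.     0.0003 0.0001]
t 12.15 pos [ 0.4805 -0.03    0.2086] yaw 5.7 tilt [0.002 0.001] F [-0.2 -0.8  0.5] open 0.6
-> wz -0.739 shift [ 0.1181 -0.0109  0.0084] q [ 0.28  0.6  -0.49  2.02  0.46  0.63 -0.42]
```

```bash
python3 -m pendant '[[[0,0,-0.14],[0.03,-0.003,0.002],0.6],[[0,0,-0.28],[0.06,-0.006,0.004],0.6],[[0,0,-0.42],[0.09,-0.009,0.006],0.6],[[0,0,-0.56],[0.11,-0.011,0.008],0.6],[[0,0,-0.7],[0.118,-0.011,0.008],0.6],[[0,0,-0.74],[0.118,-0.011,0.008],0.6],[[0,0,-0.74],[0.118,-0.011,0.008],0.6],[[0,0,-0.74],[0.118,-0.011,0.008],0.6]]'
python3 - <<'E'
from h import *
plan(.597,-.0075,.2,48)
from plant import r
s=r.get_state();c=r.snapshot("wrist");pickle.dump((s,c),open("w5.pkl","wb"));im=c["image"]
cv2.imwrite("pics/w5.png",im[:,:,::-1])
H,S,V=cv2.split(cv2.cvtColor(im,cv2.COLOR_RGB2HSV))
g=((H>45)&(H<85)&(S>90)).astype(np.uint8)
ys,xs=np.nonzero(g);print(xs.min(),xs.max(),ys.min(),ys.max(),wpx(s,c,[.597,-.0075,.062]))
print(np.percentile(V[g>0],[10,30,50,70,90]))
# ascii view of green brightness
x0,x1,y0,y1=xs.min(),xs.max(),ys.min(),ys.max()
for y in range(y0,y1+1,3):print(y,"".join("." if not g[y,x] else str(V[y,x]//26) for x in range(x0,x1+1,2)))
E
```

```text
clock: 13.0
tool_pos: [0.5971, -0.008, 0.2011]
eef_rot: [0.914, 0.406, -0.001, -0.0]
contact_force: [0.5, -0.0, 0.5]
opening: 0.598
std [0.     0.     0.0001]
t 13.1 pos [ 0.5971 -0.008   0.2012] yaw 47.9 tilt [0.0007 0.0001] F [-0.6  0.6 -0.4] open 0.594
-> wz -0.001 shift [ 0.0003 -0.0004  0.0012] q [ 0.32  0.78 -0.69  1.68  0.61  0.9   0.21]
0 639 65 479 [323.67185614 227.61995443]
[23. 68. 78. 88. 94.]
65 ................................................32..............................................................................................................................................................................................................................................................................
68 ...............................................5553.............................................................................................................................................................................................................................................................................
71 .......................................
[... 28229 characters left out ...]
..................................................
476 ......................0..........................................................1...........................0.................................................................................................0...................................................................0............................................
479 ...............................................................1..........0.................1..................................................................................................................................................................................1.........1.......1..0...........................
```

Run:
```python
from h import *
s,c=pickle.load(open("w5.pkl","rb"));im=c["image"]
H,S,V=cv2.split(cv2.cvtColor(im,cv2.COLOR_RGB2HSV))
g=((H>45)&(H<85)&(S>90)&(V>40))
for y in range(173,300,8):
    x=np.nonzero(g[y,280:380])[0]+280
    if len(x):
        runs=np.split(x,np.nonzero(np.diff(x)>1)[0]+1);print(y,[(int(a[0]),int(a[-1]),int(V[y,a].mean())) for a in runs if len(a)>2])
```

```text
173 [(313, 335, 72)]
181 [(298, 350, 86)]
189 [(289, 301, 81), (319, 331, 90), (346, 357, 86)]
197 [(287, 292, 89), (319, 331, 89), (355, 361, 87)]
205 [(282, 290, 83), (318, 331, 87), (359, 365, 85)]
213 [(281, 290, 75), (318, 330, 89), (359, 367, 81)]
221 [(281, 291, 73), (318, 330, 88), (357, 368, 78)]
229 [(282, 295, 73), (318, 330, 88), (352, 367, 75)]
237 [(284, 303, 75), (317, 329, 87), (344, 364, 75)]
245 [(289, 358, 78)]
253 [(295, 350, 86)]
261 [(311, 336, 178)]
```

```bash
python3 -m pendant '[[[0,0,0.035],[0.0005,0,0.02],0.23],[[0,0,0.035],[0.0005,0,0.06],0.23],[[0,0,0.035],[0.0005,0,0.1],0.23],[[0,0,0.035],[0.0005,0,0.12],0.23],[[0,0,0.035],[0.0005,0,0.125],0.23],[[0,0,0.035],[0.0005,0,0.125],0.23],[[0,0,0.035],[0.0005,0,0.125],0.23]]'; python3 -c "
from h import *
plan(.597,-.0075,.05,45.9)"
```

```text
clock: 13.9
tool_pos: [0.5988, -0.0071, 0.0779]
eef_rot: [0.921, 0.391, 0.001, 0.0]
contact_force: [-0.5, -0.4, -0.2]
opening: 0.227
std [0.0001 0.0001 0.0001]
t 14.0 pos [ 0.5989 -0.0072  0.078 ] yaw 46.0 tilt [-0.0021 -0.0018] F [-1.2  0.7  0.9] open 0.23
-> wz 0.002 shift [-0.0016 -0.0012  0.028 ] q [ 0.24  0.94 -0.56  1.76  0.76  0.67  0.05]
```

```bash
python3 -m pendant '[[[0,0,0],[-0.001,-0.001,0.007],0.23],[[0,0,0],[-0.001,-0.001,0.016],0.23],[[0,0,0],[-0.001,-0.001,0.024],0.23],[[0,0,0],[-0.001,-0.001,0.028],0.23],[[0,0,0],[-0.001,-0.001,0.028],0.23],[[0,0,0],[-0.001,-0.001,0.028],0.15],[[0,0,0],[-0.001,-0.001,0.028],0.05],[[0,0,0],[-0.001,-0.001,0.028],0.05],[[0,0,0],[-0.001,-0.001,0.028],0.05],[[0,0,0],[-0.001,-0.001,0.028],0.05]]' 20; python3 -c "
from h import *
plan(.597,-.0075,.05,45.9)"
```

```text
clock: 15.05
tool_pos: [0.5964, -0.0075, 0.0486]
eef_rot: [0.92, 0.391, 0.0, 0.0]
contact_force: [0.7, 0.7, -0.8]
opening: 0.136
std [0. 0. 0.]
t 15.15 pos [ 0.5964 -0.0075  0.0486] yaw 46.0 tilt [-0.     -0.0001] F [-1.3  1.2 -0.1] open 0.135
-> wz 0.002 shift [ 0.0004  0.0004 -0.0014] q [ 0.23  0.98 -0.52  1.77  0.8   0.62  0.02]
```

```bash
python3 -m pendant '[[[0,0,0],[0,0,-0.02],0.05],[[0,0,0],[0,0,-0.06],0.05],[[0,0,0],[0,0,-0.1],0.05],[[0,0,0],[0,0,-0.14],0.05],[[0,0,0],[0,0,-0.16],0.05],[[0,0,0],[0,0,-0.165],0.05],[[0,0,0],[0,0,-0.165],0.05]]' 25; python3 -c "
from h import *
plan(.46,-.08,.215)"
```

```text
clock: 15.9
tool_pos: [0.5964, -0.0077, 0.2137]
eef_rot: [0.921, 0.391, 0.0, 0.0]
contact_force: [-0.2, -0.5, -0.8]
opening: 0.132
std [0.0004 0.0001 0.0007]
t 16.0 pos [ 0.5959 -0.0078  0.2128] yaw 46.0 tilt [0.0024 0.0014] F [-0.4 -0.4 -0.3] open 0.135
-> wz 0 shift [-0.1463 -0.0477 -0.0018] q [ 0.32  0.77 -0.69  1.68  0.59  0.92  0.19]
```

```bash
python3 -m pendant '[[[0,0,0],[-0.03,-0.01,0],0.05],[[0,0,0],[-0.07,-0.023,0],0.05],[[0,0,0],[-0.11,-0.036,0],0.05],[[0,0,0],[-0.14,-0.046,0],0.05],[[0,0,0],[-0.16,-0.028,0],0.05],[[0,0,0],[-0.184,0.005,0],0.05],[[0,0,0],[-0.208,0.038,0],0.05],[[0,0,0],[-0.232,0.071,0],0.05],[[0,0,0],[-0.254,0.101,0],0.05],[[0,0,0],[-0.268,0.12,0],0.05]]'; python3 -m pendant '[[[0,0,0],[-0.002,0.003,0],0.05],[[0,0,0],[-0.002,0.003,0],0.05],[[0,0,0],[-0.002,0.003,0],0.05]]'; python3 -c "
from h import *
plan(.4965,-.2883,.15)"
```

```text
clock: 17.05
tool_pos: [0.4956, -0.2871, 0.2117]
eef_rot: [0.921, 0.389, -0.001, -0.0]
contact_force: [-0.4, -0.1, -0.6]
opening: 0.133
clock: 17.35
tool_pos: [0.4972, -0.285, 0.2131]
eef_rot: [0.92, 0.392, -0.0, -0.001]
contact_force: [-0.7, -0.3, -0.3]
opening: 0.132
std [0.0001 0.0001 0.0002]
t 17.45 pos [ 0.4973 -0.2851  0.2133] yaw 46.2 tilt [-0.0004  0.0009] F [ 0.6  0.3 -0.1] open 0.132
-> wz 0 shift [-0.0029  0.0017  0.0633] q [ 0.86  0.75 -0.74  1.74  0.62  0.9   0.66]
```

```bash
python3 -m pendant '[[[0,0,0],[-0.003,0.002,0.02],0.05],[[0,0,0],[-0.003,0.002,0.04],0.05],[[0,0,0],[-0.003,0.002,0.055],0.05],[[0,0,0],[-0.003,0.002,0.06],0.05],[[0,0,0],[-0.003,0.002,0.06],0.05],[[0,0,0],[-0.003,0.002,0.06],0.05]]'
python3 - <<'E'
from h import *
plan(.4965,-.2883,.115)
from plant import r
s=r.get_state();c=r.snapshot("wrist");t=r.snapshot("side");pickle.dump((s,c,t),open("w6.pkl","wb"))
b=cv2.resize(t["image"][150:240,290:410],(560,420),interpolation=2)
o=np.zeros((420,800,3),np.uint8);o[:,:560]=b;o[:320,560:]=c["image"][140:460,200:440]
cv2.imwrite("pics/w6.png",o[:,:,::-1])
E
```

```text
clock: 18.1
tool_pos: [0.4973, -0.2905, 0.1542]
eef_rot: [0.92, 0.391, 0.0, 0.0]
contact_force: [0.8, 0.9, -0.1]
opening: 0.136
std [0.     0.0001 0.0001]
t 18.2 pos [ 0.4974 -0.2906  0.1543] yaw 46.0 tilt [-0.0007 -0.0016] F [1.1 0.3 0. ] open 0.131
-> wz 0 shift [ 0.001  -0.0023  0.0393] q [ 0.83  0.83 -0.67  1.79  0.71  0.78  0.59]
```

View pics/w6.png

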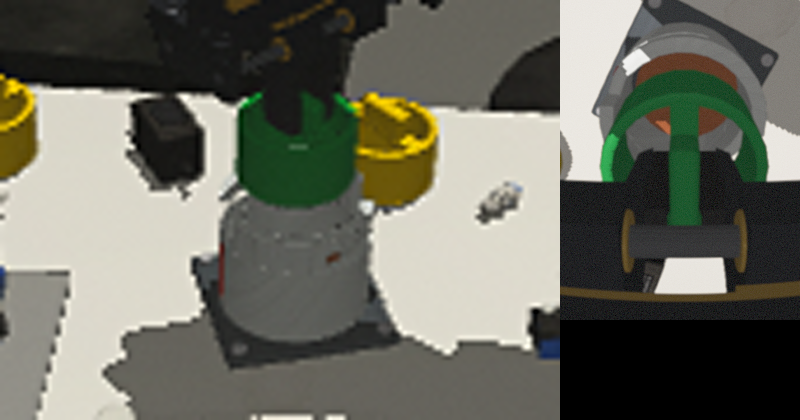

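The spacer hangs level over the barrel mouth, and the filter lies flat inside.

```bash
python3 -m pendant '[[[0,0,0],[0.001,-0.002,0.005],0.05],[[0,0,0],[0.001,-0.002,0.01],0.05],[[0,0,0],[0.001,-0.002,0.015],0.05],[[0,0,0],[0.001,-0.002,0.021],0.05],[[0,0,0],[0.001,-0.002,0.027],0.05],[[0,0,0],[0.001,-0.002,0.033],0.05],[[0,0,0],[0.001,-0.002,0.039],0.05],[[0,0,0],[0.001,-0.002,0.039],0.05]]'; python3 -c "
from h import *
plan(.4965,-.2883,.078)"
```

```text
clock: 19.15
tool_pos: [0.4954, -0.2885, 0.1136]
eef_rot: [0.92, 0.391, -0.001, -0.0]
contact_force: [-0.0, 0.5, -0.4]
opening: 0.137
std [0.0002 0.     0.0003]
t 19.25 pos [ 0.4957 -0.2885  0.114 ] yaw 46.0 tilt [0.0001 0.0002] F [-0.4  1.1 -0.5] open 0.138
-> wz 0 shift [0.0007 0.0004 0.036 ] q [ 0.8   0.88 -0.63  1.82  0.77  0.71  0.54]
```

```bash
python3 -m pendant '[[[0,0,0],[0,0,0.008],0.05],[[0,0,0],[0,0,0.016],0.05],[[0,0,0],[0,0,0.024],0.05],[[0,0,0],[0,0,0.03],0.05],[[0,0,0],[0,0,0.034],0.05],[[0,0,0],[0,0,0.037],0.05],[[0,0,0],[0,0,0.037],0.05]]'; python3 -c "
from h import *
plan(.4965,-.2883,.078)"
```

```text
clock: 20.0
tool_pos: [0.4959, -0.2886, 0.0772]
eef_rot: [0.92, 0.391, -0.0, -0.0]
contact_force: [-0.5, -0.6, -0.6]
opening: 0.133
std [0.0001 0.     0.0002]
t 20.1 pos [ 0.496  -0.2886  0.0775] yaw 46.0 tilt [-0.0001 -0.0003] F [ 0.1 -1.1 -1.3] open 0.133
-> wz 0 shift [ 0.0005  0.0002 -0.0005] q [ 0.77  0.93 -0.58  1.83  0.82  0.64  0.49]
```

```bash
python3 -m pendant '[[[0,0,0],[0,0,0.0015],0.05],[[0,0,0],[0,0,0.0015],0.05],[[0,0,0],[0,0,0.0015],0.23],[[0,0,0],[0,0,0.0015],0.23],[[0,0,0],[0,0,0.0015],0.23],[[0,0,0],[0,0,-0.02],0.23],[[0,0,0],[0,0,-0.06],0.23],[[0,0,0],[0,0,-0.1],0.23],[[0,0,0],[0,0,-0.13],0.23],[[0,0,0],[0,0,-0.13],0.23]]'; python3 -c "
from h import *
plan(.45,-.05,.21,-20)"
```

```text
clock: 21.15
tool_pos: [0.4986, -0.289, 0.2117]
eef_rot: [0.921, 0.391, 0.003, 0.003]
contact_force: [0.3, -0.7, 0.1]
opening: 0.23
std [0.0011 0.0001 0.0016]
t 21.25 pos [ 0.4972 -0.2889  0.2096] yaw 46.0 tilt [ 0.0003 -0.001 ] F [-0.3 -0.  -0.5] open 0.227
-> wz 1.152 shift [ 0.1391 -0.1999 -0.0006] q [ 0.86  0.76 -0.73  1.75  0.63  0.89  0.65]
```

Run:
```python
from h import *
d=pickle.load(open("d0.pkl","rb"))
for z in(0,.06,.1,.15):print(z,onz(d["top"],125,310,z)[:2],onz(d["top"],215,320,z)[:2],onz(d["side"],398,310,z)[:2],onz(d["side"],380,470,z)[:2])
```

```text
0 [0.40388978 0.44653421] [0.38102648 0.21195601] [0.35563777 0.07082682] [0.39053891 0.45099874]
0.06 [0.40864517 0.4266478 ] [0.38669493 0.20143756] [0.36183386 0.11977609] [0.39429423 0.47336119]
0.1 [0.41181543 0.4133902 ] [0.3904739  0.19442526] [0.36596458 0.15240894] [0.39679778 0.4882695 ]
0.15 [0.41577826 0.39681819] [0.3951976  0.18565989] [0.37112799 0.19320001] [0.39992722 0.50690488]
```

```bash
python3 -m pendant '[[[0,0,0.14],[0.02,-0.029,0],0.5],[[0,0,0.28],[0.04,-0.058,0],0.5],[[0,0,0.42],[0.06,-0.086,0],0.5],[[0,0,0.56],[0.08,-0.115,0],0.5],[[0,0,0.7],[0.1,-0.144,0],0.5],[[0,0,0.84],[0.12,-0.172,0],0.5],[[0,0,0.98],[0.13,-0.187,0],0.5],[[0,0,1.12],[0.139,-0.2,0],0.5],[[0,0,1.26],[0.139,-0.2,0],0.5],[[0,0,1.4],[0.139,-0.2,0],0.5]]'; python3 -c "
from h import *
plan(.5344,.3147,.2,-51.7)"
```

```text
clock: 22.3
tool_pos: [0.4475, -0.0491, 0.2063]
eef_rot: [0.955, -0.296, -0.002, 0.001]
contact_force: [-0.6, -0.6, -0.8]
opening: 0.504
std [0.0001 0.0002 0.0001]
t 22.4 pos [ 0.4476 -0.0494  0.2064] yaw -34.2 tilt [ 0.0019 -0.0023] F [0.1 0.1 0.1] open 0.502
-> wz 0.305 shift [-0.1328 -0.3499  0.0058] q [ 0.2   0.55 -0.29  2.11  0.3   0.52 -0.91]
```

```bash
python3 -m pendant '[[[0,0,0.1],[-0.013,-0.035,0],0.4],[[0,0,0.2],[-0.03,-0.079,0],0.4],[[0,0,0.305],[-0.047,-0.123,0],0.4],[[0,0,0.305],[-0.063,-0.167,0],0.4],[[0,0,0.305],[-0.08,-0.211,0],0.4],[[0,0,0.305],[-0.097,-0.255,0],0.4],[[0,0,0.305],[-0.113,-0.299,0],0.4],[[0,0,0.305],[-0.126,-0.332,0.004],0.4],[[0,0,0.305],[-0.133,-0.35,0.006],0.4],[[0,0,0.305],[-0.133,-0.35,0.006],0.4]]'; python3 -m pendant '[[[0,0,0],[0,0,0],0.4],[[0,0,0],[0,0,0],0.4]]'
python3 - <<'E'
from h import *
plan(.5344,.3147,.07,-51.7)
from plant import r
s=r.get_state();c=r.snapshot("wrist");pickle.dump((s,c),open("w7.pkl","wb"));im=c["image"]
H,S,V=cv2.split(cv2.cvtColor(im,cv2.COLOR_RGB2HSV))
red=((H<6)|(H>172))&(S>120)&(V>60);print([(b,won(s,c,*b[0],.006).round(4)) for b in blobs(red,15)])
print("bar pred px",wpx(s,c,[.5344,.3147,.048]))
for y in range(150,300,10):
    x=np.nonzero(V[y,260:390]<75)[0]+260
    if len(x):
        runs=np.split(x,np.nonzero(np.diff(x)>1)[0]+1);print(y,[(int(a[0]),int(a[-1])) for a in runs if len(a)>2])
E
```

```text
clock: 23.45
tool_pos: [0.5344, 0.3179, 0.2]
eef_rot: [0.902, -0.433, -0.001, -0.0]
contact_force: [-0.1, 0.1, -0.7]
opening: 0.399
clock: 23.65
tool_pos: [0.5355, 0.3119, 0.2011]
eef_rot: [0.9, -0.437, 0.0, 0.001]
contact_force: [-0.3, -0.3, -0.3]
opening: 0.399
std [0.0001 0.0002 0.0002]
t 23.75 pos [0.5356 0.3121 0.2014] yaw -51.8 tilt [-0.001  -0.0011] F [-1.2 -0.9  0.1] open 0.4
-> wz -0.001 shift [-0.0029 -0.0008  0.1314] q [-0.53  0.73 -0.13  1.63  0.13  0.79 -1.62]
[(([322.4, 164.7], [320, 161, 6, 8, 44]), array([0.5684, 0.3408, 0.006 ]))]
bar pred px [321.53645907 223.07070677]
170 [(317, 328)]
180 [(299, 347)]
190 [(290, 301), (316, 329), (344, 356)]
200 [(285, 294), (316, 329)]
210 [(284, 293), (316, 329), (358, 360)]
220 [(286, 295), (316, 329), (357, 359)]
230 [(290, 302), (316, 329), (343, 347), (352, 354)]
240 [(299, 344)]
250 [(317, 328)]
260 [(317, 328)]
290 [(260, 266), (383, 386)]
```

```bash
python3 -m pendant '[[[0,0,0],[-0.002,-0.001,0.02],0.4],[[0,0,0],[-0.002,-0.001,0.06],0.4],[[0,0,0],[-0.002,-0.001,0.1],0.4],[[0,0,0],[-0.002,-0.001,0.12],0.4],[[0,0,0],[-0.002,-0.001,0.13],0.4],[[0,0,0],[-0.002,-0.001,0.13],0.4],[[0,0,0],[-0.002,-0.001,0.13],0.4]]'; python3 -c "
from h import *
plan(.5347,.3145,.031,-51.7)"
```

```text
clock: 24.55
tool_pos: [0.5357, 0.317, 0.0726]
eef_rot: [0.9, -0.436, 0.001, -0.001]
contact_force: [0.7, -0.1, 0.8]
opening: 0.401
std [0.0001 0.0001 0.0002]
t 24.65 pos [0.5359 0.3172 0.0729] yaw -51.7 tilt [-0.0003  0.0029] F [-0.2  0.3  0.2] open 0.4
-> wz 0.0 shift [0.0013 0.0027 0.0419] q [-0.55  0.92 -0.1   1.7   0.16  0.53 -1.66]
```

```bash
python3 -m pendant '[[[0,0,0],[0.001,0.002,0.01],0.4],[[0,0,0],[0.001,0.002,0.022],0.4],[[0,0,0],[0.001,0.002,0.034],0.4],[[0,0,0],[0.001,0.002,0.041],0.4],[[0,0,0],[0.001,0.002,0.041],0.4],[[0,0,0],[0.001,0.002,0.041],0.2],[[0,0,0],[0.001,0.002,0.041],0.05],[[0,0,0],[0.001,0.002,0.041],0.05],[[0,0,0],[0.001,0.002,0.041],0.05],[[0,0,0],[0.001,0.002,0.041],0.05]]' 25; python3 -c "
from h import *
plan(.5347,.3145,.2,-51.7)"
```

```text
clock: 25.7
tool_pos: [0.5344, 0.3148, 0.031]
eef_rot: [0.9, -0.436, 0.0, -0.0]
contact_force: [-0.8, 0.2, 1.5]
opening: 0.131
std [0. 0. 0.]
t 25.8 pos [0.5344 0.3148 0.031 ] yaw -51.7 tilt [-0.0002  0.0009] F [ 0.7 -0.2  2.6] open 0.127
-> wz 0.0 shift [ 0.0005 -0.0002 -0.169 ] q [-0.56  0.98 -0.09  1.71  0.17  0.46 -1.67]
```

```bash
python3 -m pendant '[[[0,0,0],[0,0,-0.02],0.05],[[0,0,0],[0,0,-0.06],0.05],[[0,0,0],[0,0,-0.1],0.05],[[0,0,0],[0,0,-0.14],0.05],[[0,0,0],[0.02,0.023,-0.165],0.05],[[0,0,0],[0.046,0.053,-0.175],0.05],[[0,0,0],[0.072,0.083,-0.175],0.05],[[0,0,0],[0.098,0.113,-0.175],0.05],[[0,0,0],[0.124,0.143,-0.175],0.05],[[0,0,0],[0.15,0.173,-0.175],0.05]]' 30;  python3 -m pendant '[[[0,0,0],[0.026,0.03,0],0.05],[[0,0,0],[0.052,0.06,0],0.05],[[0,0,0],[0.078,0.09,0],0.05],[[0,0,0.1],[0.104,0.12,0],0.05],[[0,0,0.2],[0.13,0.14,0],0.05],[[0,0,0.345],[0.165,0.159,0],0.05],[[0,0,0.345],[0.2,0.178,0],0.05],[[0,0,0.345],[0.235,0.197,0],0.05],[[0,0,0.345],[0.265,0.213,0],0.05],[[0,0,0.345],[0.29,0.227,0],0.05]]';  python3 -m pendant '[[[0,0,0],[0.005,0.003,0],0.05],[[0,0,0],[0.01,0.004,0],0.05],[[0,0,0],[0.01,0.004,0],0.05],[[0,0,0],[0.01,0.004,0],0.05]]'; python3 -c "
from h import *
plan(.4965,-.2885,.14,-71.5)"
```

```text
clock: 26.85
tool_pos: [0.4904, 0.0882, 0.2055]
eef_rot: [0.9, -0.436, -0.0, 0.0]
contact_force: [-0.3, -0.8, -1.4]
opening: 0.131
clock: 27.85
tool_pos: [0.4926, -0.2808, 0.2053]
eef_rot: [0.811, -0.585, -0.0, 0.0]
contact_force: [-0.5, 0.2, -1.4]
opening: 0.129
clock: 28.25
tool_pos: [0.4925, -0.2875, 0.2055]
eef_rot: [0.812, -0.583, -0.0, -0.0]
contact_force: [0.3, 0.1, 0.1]
opening: 0.129
std [0.     0.0001 0.    ]
t 28.35 pos [ 0.4925 -0.2876  0.2056] yaw -71.3 tilt [0.0008 0.0001] F [-0.5  0.1 -1.5] open 0.133
-> wz 0.003 shift [ 0.0022 -0.0035  0.0656] q [ 0.54  0.67 -0.15  1.78  0.15  0.71 -0.94]
```

```bash
python3 -m pendant '[[[0,0,0],[0.002,-0.003,0.02],0.05],[[0,0,0],[0.002,-0.003,0.04],0.05],[[0,0,0],[0.002,-0.003,0.06],0.05],[[0,0,0],[0.002,-0.003,0.07],0.05],[[0,0,0],[0.002,-0.003,0.07],0.05],[[0,0,0],[0.002,-0.003,0.07],0.05]]'
python3 - <<'E'
from h import *
plan(.4965,-.2885,.12,-71.5)
from plant import r
s=r.get_state();c=r.snapshot("wrist");t=r.snapshot("side");pickle.dump((s,c,t),open("w8.pkl","wb"))
b=cv2.resize(t["image"][150:240,310:400],(400,400),interpolation=2)
o=np.zeros((400,800,3),np.uint8);o[:,:400]=b;o[:,400:]=cv2.resize(c["image"][130:330,225:425],(400,400),interpolation=2)
cv2.imwrite("pics/w8.png",o[:,:,::-1])
E
```

```text
clock: 29.0
tool_pos: [0.4963, -0.2901, 0.1361]
eef_rot: [0.812, -0.584, 0.0, -0.0]
contact_force: [0.3, 0.3, -1.4]
opening: 0.133
std [0.0001 0.0001 0.0002]
t 29.1 pos [ 0.4964 -0.2903  0.1364] yaw -71.4 tilt [-0.0014  0.0014] F [ 0.3 -0.1 -0.4] open 0.124
-> wz 0.001 shift [-0.0017 -0.0006  0.0164] q [ 0.53  0.78 -0.13  1.82  0.17  0.56 -0.96]
```

View pics/w8.png

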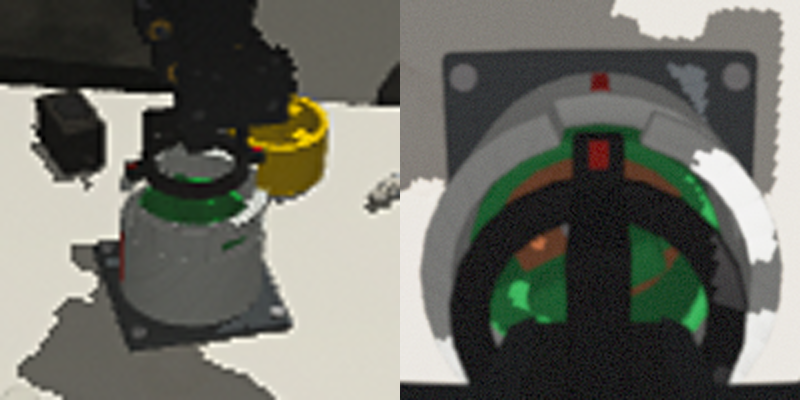

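The ring's red lug is centred in the notch (crop x≈598 for both lug and stripe), and the spacer sits in the barrel. I'm lowering the ring.

```bash
python3 -m pendant '[[[0,0,0],[-0.0015,-0.0005,0.006],0.05],[[0,0,0],[-0.0015,-0.0005,0.011],0.05],[[0,0,0],[-0.0015,-0.0005,0.016],0.05],[[0,0,0],[-0.0015,-0.0005,0.021],0.05],[[0,0,0],[-0.0015,-0.0005,0.026],0.05],[[0,0,0],[-0.0015,-0.0005,0.03],0.05],[[0,0,0],[-0.0015,-0.0005,0.033],0.05],[[0,0,0],[-0.0015,-0.0005,0.033],0.05]]'; python3 -c "
from h import *
plan(.4965,-.2885,.1,-71.5)"
```

```text
clock: 30.05
tool_pos: [0.4958, -0.2886, 0.1022]
eef_rot: [0.812, -0.584, -0.0, 0.0]
contact_force: [-0.4, -0.6, -0.6]
opening: 0.131
std [0.0001 0.     0.0002]
t 30.15 pos [ 0.4958 -0.2886  0.1024] yaw -71.4 tilt [-0.0001  0.    ] F [-0.2  0.2 -0.1] open 0.132
-> wz 0.001 shift [ 0.0001 -0.0007  0.0024] q [ 0.51  0.83 -0.12  1.84  0.18  0.49 -0.97]
```

```bash
python3 -m pendant '[[[0,0,0],[0,0,0.002],0.05],[[0,0,0],[0,0,0.004],0.05],[[0,0,0.05],[0,0,0.0045],0.05],[[0,0,0.12],[0,0,0.0045],0.05],[[0,0,0.2],[0,0,0.0045],0.05],[[0,0,0.28],[0,0,0.0045],0.05],[[0,0,0.36],[0,0,0.0045],0.05],[[0,0,0.44],[0,0,0.0045],0.05],[[0,0,0.5],[0,0,0.0045],0.05],[[0,0,0.5],[0,0,0.0045],0.05]]' 40; python3 -c "
from h import *
from plant import r
plan(.4965,-.2885,.098,-145.5);print(r.get_state()['moment'])"
```

```text
clock: 31.2
tool_pos: [0.4965, -0.289, 0.0985]
eef_rot: [-0.642, 0.767, -0.001, 0.0]
contact_force: [-0.3, 1.1, 3.6]
opening: 0.13
std [0. 0. 0.]
t 31.3 pos [ 0.4965 -0.289   0.0985] yaw -100.0 tilt [-0.0006  0.0015] F [ 0.5 -0.3  4.3] open 0.13
-> wz 0.794 shift [-0.0005  0.      0.0005] q [ 0.44  0.84  0.01  1.84 -0.01  0.46 -1.29]
[-0.00073635 -0.06705124  0.0196892 ]
```

```bash
python3 -m pendant '[[[0,0,0.08],[0,0,0.0005],0.05],[[0,0,0.16],[0,0,0.0005],0.05],[[0,0,0.24],[0,0,0.0005],0.05],[[0,0,0.32],[0,0,0.0005],0.05],[[0,0,0.4],[0,0,0.0005],0.05],[[0,0,0.48],[0,0,0.0005],0.05],[[0,0,0.56],[0,0,0.0005],0.05],[[0,0,0.63],[0,0,0.0005],0.05],[[0,0,0.68],[0,0,0.0005],0.05],[[0,0,0.68],[0,0,0.0005],0.05]]' 40; python3 -c "
from h import *
from plant import r
plan(.4965,-.2885,.098,-145.5);print(r.get_state()['moment'])"
```

```text
clock: 32.35
tool_pos: [0.4961, -0.2888, 0.0977]
eef_rot: [-0.35, 0.937, -0.0, 0.0]
contact_force: [-0.1, 0.9, 4.7]
opening: 0.13
std [0. 0. 0.]
t 32.45 pos [ 0.496  -0.2888  0.0977] yaw -139.0 tilt [0.0002 0.0005] F [ 0.2 -0.6  4.5] open 0.129
-> wz 0.114 shift [-0.0005 -0.0001 -0.0003] q [ 0.35  0.85  0.17  1.85 -0.28  0.47 -1.71]
[0.01716046 0.00289073 0.05683951]
```

Now small steps onto the stop, watching the moment.

```bash
for i in 1 2; do python3 -m pendant '[[[0,0,0.03],[0,0,0],0.05],[[0,0,0.06],[0,0,0],0.05],[[0,0,0.06],[0,0,0],0.05]]' 40 >/dev/null; python3 -c "
from h import *
from plant import r
plan(.4965,-.2885,.098,-145.5);print(r.get_state()['moment'])"; done
```

```text
std [0. 0. 0.]
t 32.9 pos [ 0.4957 -0.2888  0.0976] yaw -142.5 tilt [-0.0003  0.0002] F [-1.4  0.3  5.9] open 0.125
-> wz 0.053 shift [-0.0008 -0.0002 -0.0004] q [ 0.34  0.85  0.18  1.85 -0.3   0.47 -1.75]
[-0.00515713  0.09143149  0.08155721]
std [0. 0. 0.]
t 33.35 pos [ 0.495  -0.2892  0.0975] yaw -146.0 tilt [-0.0016 -0.0001] F [-2.  -1.7  5.5] open 0.129
-> wz -0.008 shift [-0.0017 -0.0003 -0.0005] q [ 0.33  0.85  0.2   1.85 -0.33  0.47 -1.79]
[-0.17504672  0.42226291  0.49802927]
```

```bash
for i in 1 2; do python3 -m pendant '[[[0,0,0.02],[0,0,0],0.05],[[0,0,0.035],[0,0,0],0.05],[[0,0,0.035],[0,0,0],0.05]]' 40 >/dev/null; python3 -c "
from h import *
from plant import r
plan(.4965,-.2885,.098,-145.5);print(r.get_state()['moment'])"; done
```

```text
std [0. 0. 0.]
t 33.8 pos [ 0.495  -0.2892  0.0975] yaw -147.9 tilt [-0.0017  0.    ] F [-2.  -1.2  5.1] open 0.129
-> wz -0.042 shift [-0.0016 -0.0002 -0.0005] q [ 0.33  0.85  0.21  1.85 -0.34  0.48 -1.81]
[-0.28375514  0.41346719  0.70134925]
std [0. 0. 0.]
t 34.25 pos [ 0.495  -0.2892  0.0975] yaw -149.9 tilt [-0.0016  0.0001] F [-3.1 -1.5  5.1] open 0.134
-> wz -0.077 shift [-0.0016 -0.0001 -0.0005] q [ 0.32  0.85  0.22  1.85 -0.36  0.48 -1.83]
[-0.32906669  0.36651275  0.66367113]
```

```bash
python3 -m pendant '[[[0,0,0],[0,0,0],0.3],[[0,0,0],[0,0,0],0.35],[[0,0,0],[0,0,0],0.35],[[0,0,0],[0,0,-0.02],0.35],[[0,0,0],[0,0,-0.06],0.35],[[0,0,0],[0,0,-0.09],0.35],[[0,0,0],[0,0,-0.1],0.35],[[0,0,0],[0,0,-0.1],0.35]]'
python3 - <<'E'
from h import *
plan(.4965,-.2885,.2)
from plant import r
s=r.get_state();c=r.snapshot("wrist");t=r.snapshot("side");p=r.snapshot("top");pickle.dump((s,c,t,p),open("w9.pkl","wb"))
o=np.zeros((600,800,3),np.uint8);o[:360,:360]=cv2.resize(c["image"][130:310,235:415],(360,360),interpolation=2)
o[:360,360:800]=cv2.resize(t["image"][150:330,210:430],(440,360),interpolation=2)
o[360:,:]=cv2.resize(p["image"][190:310,130:530],(800,240),interpolation=2)
cv2.imwrite("pics/w9.png",o[:,:,::-1])
H,S,V=cv2.split(cv2.cvtColor(c["image"],cv2.COLOR_RGB2HSV))
red=((H<6)|(H>172))&(S>120)&(V>50)
print([(b,won(s,c,*b[0],.076).round(4)) for b in blobs(red,8)])
E
```

```text
clock: 35.1
tool_pos: [0.4966, -0.2887, 0.1985]
eef_rot: [-0.259, 0.966, -0.001, 0.001]
contact_force: [0.9, 0.4, -0.6]
opening: 0.352
std [0.0005 0.0004 0.0009]
t 35.2 pos [ 0.4959 -0.2882  0.1974] yaw -149.9 tilt [-0.0007 -0.002 ] F [ 0.7 -0.2  0.4] open 0.35
-> wz 0 shift [-0.0004 -0.0005 -0.0026] q [ 0.27  0.71  0.3   1.79 -0.3   0.69 -1.88]
[(([318.3, 178.3], [315, 177, 8, 4, 24]), array([ 0.519, -0.321,  0.076])), (([568.7, 279.8], [546, 252, 46, 57, 997]), array([ 0.2841, -0.3613,  0.076 ]))]
```

View pics/w9.png

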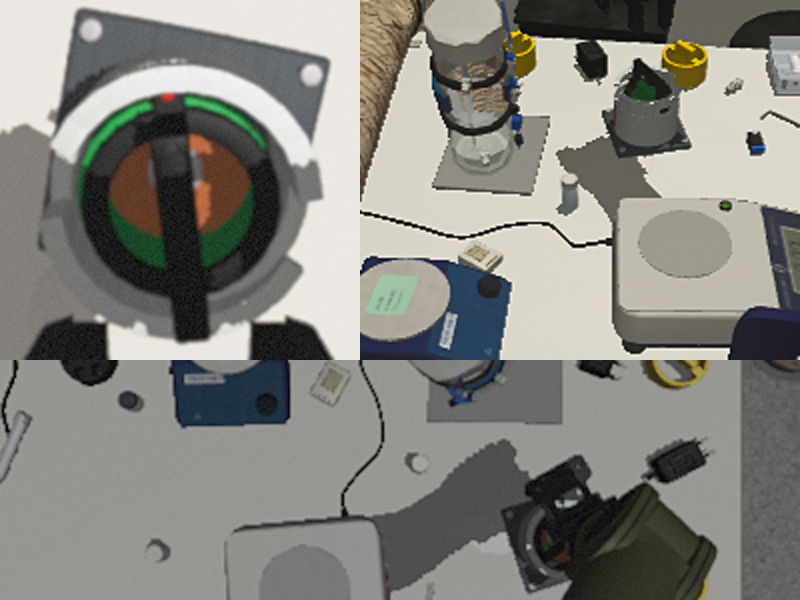

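```bash
python3 -c "
from plant import r
print(r.finish_job(), r.get_state()['clock'])"
```

```text
the job is handed in; nothing more can be done
the job is handed in; nothing more can be done
```

The filter housing is back together and the job is handed in, at about 35 s on the clock. No verdict was reported.

- **Filter:** lowered into the barrel knob up and released once the seat carried its weight.
- **Spacer:** the green one was set on the filter, bar up.
- **Ring:** its lugs went through the notches. I pressed it down with about 5 N and turned it clockwise until the moment stopped rising at about 0.7 N·m and the jaws began to slip on the bar.

**Last checks:**
- **Turn:** the visible lug lies 73.8° clockwise of its notch, against about 74° expected.
- **Vials:** all three stand in the last pictures.
- **Gripper:** open, about 100 mm above where it let go of the ring, touching nothing.

**Not settled:**
- **Seat depth:** not measured directly. I infer it from the tool height at full turn, which put the ring's underside at about 67 mm while I was pressing, against 68 mm expected.
- **Rim circle fit:** it failed because white table pixels got into it. I used the flange centre, nudged about 1 mm to match the rim overlay, and both the flange and that overlay agreed to 1–2 mm.

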